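Gauge-check the wheel-clamp thumb screws

ROBOT

A 6-joint arm with a two-finger parallel gripper is mounted at the origin on the work surface. World frame = base frame: x ahead of the robot, y to its left, z up, the work surface at z = 0. Lengths are in m, angles in rad, forces in N, time in s.
With the tool pointing down it reaches from about 0.375 to 0.75 m from the base axis. Payload 9 kg.
Tool frame: the origin (TCP) lies midway between the tips of the shut fingers; the grasp point (between the pads) lies grasp_offset behind it (grasp_offset is the distance from the TCP to the grasp point, in m); z points along the fingers, y is the direction in which the jaws open and shut (so a half turn about z gives the same grasp; the last joint's range is limited). The gripper opens to 85 mm and grips with 20 to 120 N. Pads are 22 mm wide; open, the fingers measure 114 mm over their backs; the gripper's body (76 mm by 85 mm) begins 54 mm behind the grasp point. The pads swing forward as they close: fully open they stand 13 mm farther back than shut.
Start: joints at [1.068, 0.104, 0.097, 1.564, 0, 1.353], TCP at [0.169, 0.576, 0.231] pointing down, gripper open.
Joint ranges: [-2.99, 2.99], [-0.84, 1.86], [-1.1, 1.16], [-1.84, 2.11], [-1.51, 1.56], [-3.14, 3.14]. Speed limits (rad/s): [2.22, 2.22, 2.57, 3.14, 3.14, 3.14].

INTERFACE

Orientations are given as [roll, pitch, yaw] about the fixed x, y, z axes, in that order (R = Rz(yaw) Ry(pitch) Rx(roll)).
In Python, from plant import * gives the robot as it stands. The module is installed in compiled form; this text tells all that it offers.
- The arm moves only by the tool jog_arm, never from a script. Its argument "increments" is a list of rows, each a list of 7 numbers: the turn, a rotation vector about the tool's x, y, z in units of 6 degrees (1.0 is 6 degrees), then the shift along the tool's x, y, z in units of 40 mm (1.0 is 40 mm), then the finger opening in mm, from 0 to 85.4. A call has 1 to 5 rows; each row is the pose to reach, as a shift and turn from the pose commanded when the call began, along the tool's axes at that moment; what a row does not reach only later rows make up. A row lasts 1/10 s, in which the tool goes at most 50 mm and 8.59 degrees, less where a joint would pass 70% of its speed; a pose out of reach is approached as far as the arm can. A call with a gripper value outside its range is refused whole. The fingers move at their own pace and stop on an object; "force" is the grip in N (left out, the last holds). Time passes only in rows, so rows that repeat a pose let the fingers close. It gives the time, the measured TCP pose, the force and the opening at its end, in the units of the state.
- get_state(): the state, without advancing time (a new reading comes with each control period).
- capture(name): name is "scene" or "top" or "wrist"; returns a dict with "image" (420x560x3 uint8, red, green, blue), "range_z" (420x560 float32, m along the optical axis (not along the pixel's ray), 0 where there is no reading), "vertical_fov" (degrees; the focal length in pixels is half the picture's height over the tangent of half this angle, whatever the lens; pixels are square), "cx", "cy" (the principal point, pixels), "k1" (the pictures are not rectified: a ray, as slopes to the right and down, at radius r is drawn at 1 + k1 r^2 times it, then the intrinsics apply), "T" (4x4, takes a point from camera to world coordinates); the wrist camera has in their place "mount" (4x4, takes a point from camera to tool coordinates, whose origin is the TCP and whose axes are the flange's). Camera axes: x right, y down, z forward; pixel columns grow to the right and rows downward; lengths in m; the calibration is good to about 2 mm. A picture is of the moment at which its call begins: read the wrist's pose just before it.
- finish_job(): hands the job in, once; it reports no verdict.
The state is a dict: "time": time; "joint_positions": joint angles; "joint_vel": joint speeds; "effort": joint torques, N m; "ee_pos": TCP position; "orientation": TCP orientation; "wrist_force": force on the tool from outside, world axes, zero at the start; "moment": the same for the moment, N m; "grip_width": finger opening in m.
Only numpy, scipy, OpenCV 4.12 (cv2) and the standard library are available. Lean on these libraries where they do the work, as an engineer would, in place of code of your own. Each camera call takes 0.05 s, during which the arm holds its last target. There are 200 camera calls.

TASK

Check the three thumb screws standing in the leaning gauge rack by turning them clockwise in their nuts, gently and without forcing. Screw those that turn freely fully home and leave them there; any that binds part-way must be backed out and put in the grey scrap tray. Leave the other things on the bench where they are.

Things in the scene. Friction and masses are not known exactly. Their poses are not given: they have to be found in the camera images.
- screw_a_wing (a point): Plain steel thumb screw, 92 mm long, in one of the three nuts (which one changes); the three look alike. Point: centre of its flat wing, on the screw's axis. Own z: along the axis, out through the head; y: along the wing's length; x: across its thickness. Wing: 56 mm long (y), 12 mm thick (x), 36 mm high (z), top edge 18 mm above this point. The screws stay at the angle at which they are left.
- screw_b_wing (a point): Second thumb screw, same shape, axes and point as the first. Below the wing all have a round collar 38 mm across and 8 mm high (18 to 26 mm below the point), then a 23 mm shank reaching 48 mm below the collar, with two short thread ears (39 mm over both) 12 mm above the tip. 0.14 to 0.28 kg.
- screw_c_wing (a point): Third thumb screw, same shape, axes and point as the first. Any of the three may be the faulty one: it can only be told by turning it.
- gauge: Row of three hexagonal steel gauge nuts (57 mm across, 54 mm high) on a leaning plate in a fixed rack. Origin: centre of the middle nut's top face, 98 mm above the bench. Own y: along the row, nuts at -100, 0, +100 mm; z: the nuts' common axis, up out of the nuts, leaning 25 degrees from vertical towards the rack's robot side; x: up the slope, away from the robot.
- nut_left (a point): Top-face centre of the nut at own y = +100 mm; axes as the gauge. START: each screw stands in the thread's entry, wing lengthwise along the row (y), collar 6 mm above the nut's face, wing centre 32 mm above it. Only at this angle (about 12 degrees of play either way) can a screw be lifted straight out along the axis; a 54 mm lift clears the nut.
- nut_mid (a point): Top-face centre of the middle nut; axes as the gauge. THREAD: right-handed. Turning clockwise, seen from the head, lowers the screw 6 mm in a quarter turn (90 degrees); then it is home: the collar meets the face, the wing centre is 26 mm above it and the wing stands square to the row (along x). A hard stop ends the turn at about 95 degrees.
- nut_right (a point): Top-face centre of the nut at own y = -100 mm; axes as the gauge. FEEL: a sound screw turns all the way with little torque (under 0.1 N m if not pressed down). A faulty one comes up hard after 38 to 48 degrees: stop there; over about 2 N m (150 N on the nut) is forcing. It cannot be lifted until it is turned back to its starting angle.
- tray: Grey scrap tray fixed to the bench, open on top: 210 mm (own x) by 170 mm (own y) outside, 45 mm high, walls and floor 7 mm. Origin: centre of its underside, on the bench; z up.
- driver: Bystander: screwdriver, 190 mm long with a wooden handle, lying on the bench. Leave it alone.
- oilcan: Bystander: plain steel can, 60 mm across and 110 mm high, standing on the bench; origin at the centre of its underside. Leave it alone.
- partsbox: Bystander: open cardboard parts box, 120 x 90 mm, 60 mm high, on the bench; origin at the centre of its underside. Leave it alone.
Mind the look-alikes: they are no part of the job. What is shaped like the part that bears screw_a_wing but blue or turquoise is not meant.

How it is judged:
At the end, for the whole second after the job is handed in: The screws that turn freely are screwed home in nuts: wing centre within 2.5 mm of home height (26 mm above the face), axis within 7 degrees, wing square to the row within 17 degrees. The binding one is in the tray (wing centre inside its outline, under 95 mm up). All at rest (((x of screw_a_wing in the frame of tray between -0.105 and 0.105 m and y of screw_a_wing in the frame of tray between -0.085 and 0.085 m and z of screw_a_wing in the frame of tray below 0.095 m and z of screw_b_wing in the frame of gauge between 0.022 and 0.0285 m and angle between the z axis of each of screw_b_wing, screw_c_wing and the z axis of gauge, either way round below 0.12 rad and angle between the x axis of each of screw_b_wing, screw_c_wing and the y axis of gauge, either way round below 0.3 rad and z of screw_c_wing in the frame of gauge between 0.022 and 0.0285 m) or (x of screw_b_wing in the frame of tray between -0.105 and 0.105 m and y of screw_b_wing in the frame of tray between -0.085 and 0.085 m and z of screw_b_wing in the frame of tray below 0.095 m and z of screw_a_wing in the frame of gauge between 0.022 and 0.0285 m and angle between the z axis of each of screw_a_wing, screw_c_wing and the z axis of gauge, either way round below 0.12 rad and angle between the x axis of each of screw_a_wing, screw_c_wing and the y axis of gauge, either way round below 0.3 rad and z of screw_c_wing in the frame of gauge between 0.022 and 0.0285 m) or (x of screw_c_wing in the frame of tray between -0.105 and 0.105 m and y of screw_c_wing in the frame of tray between -0.085 and 0.085 m and z of screw_c_wing in the frame of tray below 0.095 m and z of screw_a_wing in the frame of gauge between 0.022 and 0.0285 m and angle between the z axis of each of screw_a_wing, screw_b_wing and the z axis of gauge, either way round below 0.12 rad and angle between the x axis of each of screw_a_wing, screw_b_wing and the y axis of gauge, either way round below 0.3 rad and z of screw_b_wing in the frame of gauge between 0.022 and 0.0285 m)) and linear speed of each of screw_a, screw_b, screw_c below 0.02 m/s); the robot touches nothing.
It fails at once if a screw is forced: more than 150 N between a screw and the gauge (contact force between any of screw_a, screw_b, screw_c and gauge above 150 N).
It fails at once if a bystander is moved more than 30 mm (distance of any of driver, oilcan, partsbox from where it was at the start of the episode above 0.03 m).
It also fails if it takes over 72 s, if anything falls off the work surface, if the arm or the gripper's body presses on something with over 40 N, if the wrist force passes 120 N, or if a joint passes its speed limit or range.

## Working session

There is one attempt and no reset: what is moved stays moved. The work goes in short steps, Python scripts to look and compute and a tool call to move; the robot and the scene stay as the last step left them, time stands still between calls to the robot, and variables do not carry over. Pictures are saved under pics/ and viewed, about 8 in all and at most 12, crops included, and the job is handed in when it is done.

Besides the shell and the picture viewer there is one more tool, called after "Emit:" as name(argument=value, ...) on one line, values as JSON. jog_arm: Moves the arm, as the interface text tells. Its arguments: {"type":"object","properties":{"increments":{"type":"array"},"force":{"type":"number"}},"required":["increments"]}

```bash
mkdir -p pics
cat > h.py <<'E'
from plant import *
import numpy as np, cv2
from scipy.spatial.transform import Rotation as R
def tool(s=None):
    s=s or get_state(); T=np.eye(4); T[:3,:3]=R.from_euler('xyz',s['orientation']).as_matrix(); T[:3,3]=s['ee_pos']; return T
def cap(name,fn=None):
    s=get_state(); c=capture(name)
    if 'mount' in c: c['T']=tool(s)@c['mount']
    if fn: cv2.imwrite('pics/'+fn,c['image'][:,:,::-1])
    return c
def cloud(c):
    h,w=c['range_z'].shape; f=h/2/np.tan(np.radians(c['vertical_fov'])/2)
    K=np.array([[f,0,c['cx']],[0,f,c['cy']],[0,0,1.]])
    u,v=np.meshgrid(np.arange(w),np.arange(h))
    p=cv2.undistortPoints(np.stack([u,v],-1).reshape(-1,1,2).astype(float),K,np.array([c['k1'],0,0,0.])).reshape(h,w,2)
    z=c['range_z']; P=np.dstack([p[...,0]*z,p[...,1]*z,z])
    W=P@c['T'][:3,:3].T+c['T'][:3,3]; W[z==0]=np.nan
    return W
E
python3 - <<'E'
from h import *
import pickle
print(get_state())
a=cap('scene');b=cap('top')
pickle.dump((a,b),open('ab.pkl','wb'))
cv2.imwrite('pics/1.png',a['image'][:,:,::-1]);cv2.imwrite('pics/2.png',b['image'][:,:,::-1])
print(a['T'],b['T'],a['k1'],b['k1'])
E
```

```text
{'time': 0.0, 'joint_positions': array([ 1.06828066e+00,  1.04687504e-01,  9.64445593e-02,  1.56388223e+00,
       -2.63404972e-05,  1.35309109e+00]), 'joint_vel': array([ 0.00089949, -0.000202  ,  0.00035393,  0.00092921, -0.00079636,
        0.00076543]), 'effort': array([-2.56646999e-04, -5.56937170e+01,  5.03642106e+01,  1.73668616e-02,
       -3.67171588e-04,  1.38432719e-05]), 'ee_pos': array([0.16842147, 0.57552721, 0.23051563]), 'orientation': array([-3.14028948e+00, -2.61299053e-04,  2.85678207e+00]), 'wrist_force': array([-0.10601483, -0.10348844, -0.57824111]), 'moment': array([-0.00548651,  0.00372125, -0.00296025]), 'grip_width': 0.08517405203333463}
[[ 0.5704618   0.63088256 -0.52589022  1.1873782 ]
 [ 0.821322   -0.43964451  0.36351461 -0.43462329]
 [-0.00186971 -0.63929641 -0.76895813  0.96466171]
 [ 0.          0.          0.          1.        ]] [[-0.01838338 -0.98462379  0.17371831  0.36349171]
 [-0.9998096   0.01924037  0.00325031 -0.05153868]
 [-0.00654274 -0.17362548 -0.98479002  1.50590786]
 [ 0.          0.          0.          1.        ]] -0.054083907268644114 0.052475531016539546
```

View pics/1.png

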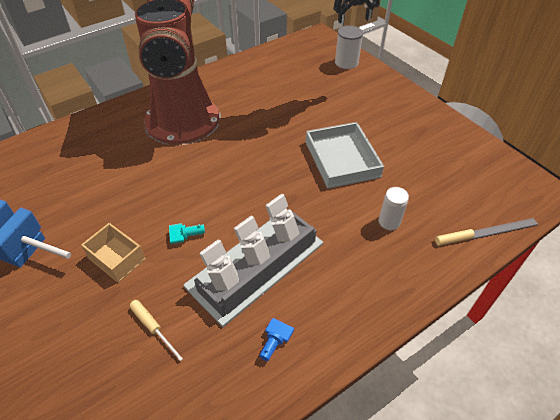

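View pics/2.png

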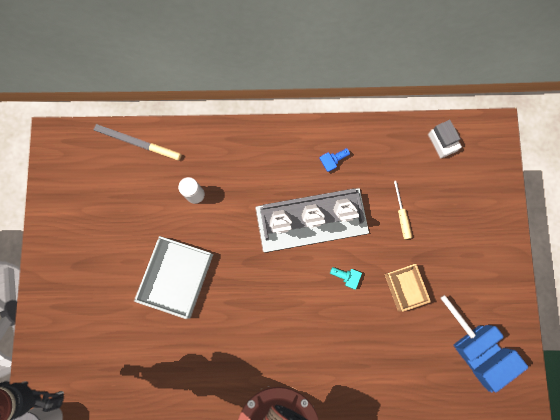

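The rack's white screws are the targets, at top-view pixels (280,220), (313,214) and (346,208), which are (284,215), (253,240) and (221,268) in the scene view. Look-alikes to avoid are the turquoise one at top (347,278) and the blue one at top (335,160). The grey tray is at top (175,277), and the oil can next to it at (191,190).

Run:
```python
from h import *
import pickle, plant
print([n for n in dir(plant) if not n.startswith('__')], globals().get('grasp_offset'))
a,b=pickle.load(open('ab.pkl','rb'))
for nm,c,box in (('scene',a,(180,190,330,320)),('top',b,(250,180,375,255))):
    W=cloud(c); u0,v0,u1,v1=box
    m=np.zeros(W.shape[:2],bool); m[v0:v1,u0:u1]=1
    hi=(m&(W[...,2]>.117)).astype(np.uint8)
    n,l,st,ce=cv2.connectedComponentsWithStats(hi)
    for i in range(1,n):
        if st[i,4]<15: continue
        P=W[l==i]; q=P-P.mean(0); V=np.linalg.svd(q,full_matrices=False)
        print(nm,st[i,4],ce[i].round(),P.mean(0).round(4),'zmax',P[:,2].max().round(4),'rng',np.ptp(P,0).round(3),'major',V[2][0].round(3),'minor',V[2][2].round(3))
# tray etc from top
W=cloud(b)
for nm,(u0,v0,u1,v1) in dict(tray=(125,230,220,325),oil=(170,170,210,210)).items():
    P=W[v0:v1,u0:u1].reshape(-1,3); P=P[P[:,2]>(.035 if nm=='tray' else .09)]
    r=cv2.minAreaRect((P[:,:2]*1000).astype(np.float32)); print(nm,len(P),r,P[:,2].mean())
```

```text
['Unreachable', 'capture', 'finish_job', 'get_state', 'grasp_offset'] 0.0187
scene 294 [277. 205.] [ 0.5923 -0.0223  0.1329] zmax 0.1469 rng [0.031 0.056 0.03 ] major [-0.13   0.992  0.01 ] minor [0.83  0.103 0.549]
scene 326 [246. 227.] [ 0.6084 -0.121   0.133 ] zmax 0.1481 rng [0.032 0.057 0.031] major [ 0.149 -0.989 -0.028] minor [0.833 0.11  0.543]
scene 18 [252. 236.] [ 0.628  -0.1157  0.1184] zmax 0.121 rng [0.011 0.017 0.004] major [ 0.265 -0.963  0.051] minor [-0.163  0.007  0.987]
scene 359 [212. 252.] [ 0.6241 -0.2193  0.1332] zmax 0.1473 rng [0.032 0.058 0.03 ] major [ 0.151 -0.988 -0.024] minor [0.834 0.114 0.54 ]
scene 25 [219. 261.] [ 0.6449 -0.2159  0.1188] zmax 0.1208 rng [0.008 0.024 0.004] major [ 0.162 -0.984 -0.068] minor [ 0.148  0.092 -0.985]
top 142 [348. 215.] [ 0.6219 -0.2196  0.1359] zmax 0.1513 rng [0.041 0.055 0.034] major [-0.176  0.984  0.004] minor [-0.715 -0.125 -0.688]
top 131 [315. 221.] [ 0.6044 -0.1219  0.1371] zmax 0.1518 rng [0.028 0.058 0.034] major [ 0.126 -0.991  0.043] minor [-0.773 -0.126 -0.622]
top 148 [281. 226.] [ 0.5909 -0.023   0.135 ] zmax 0.1479 rng [0.042 0.056 0.031] major [-0.179  0.983  0.036] minor [-0.707 -0.103 -0.7  ]
tray 651 ((458.7722473144531, 312.1715087890625), (173.2621307373047, 209.40113830566406), 70.8685073852539) 0.04383693953791375
oil 320 ((722.5963134765625, 256.56011962890625), (58.25730514526367, 57.23262023925781), 66.48052978515625) 0.10825275311118573
```

```bash
cat >> h.py <<'E'
az=np.radians(9.2); t=np.radians(25); ch=np.array([np.cos(az),np.sin(az),0]); up=np.array([0,0,1.])
gz=-np.sin(t)*ch+np.cos(t)*up; gx=np.cos(t)*ch+np.sin(t)*up; gy=np.cross(gz,gx)
G=np.column_stack([gx,gy,gz])
def target(grasp,turn=0,flip=False):
    "tool pose: grasp point given; jaws along gx; turn deg clockwise"
    T=np.eye(4); s=1 if not flip else -1
    T[:3,:3]=np.column_stack([-s*gy,-s*gx,-gz]) if False else np.column_stack([s*gy,s*gx,-gz])
    T[:3,:3]=T[:3,:3]@R.from_rotvec([0,0,np.radians(turn)]).as_matrix()
    T[:3,3]=np.array(grasp)+T[:3,:3]@[0,0,grasp_offset]; return T
def rel(T):
    D=np.linalg.inv(tool())@T
    r=R.from_matrix(D[:3,:3]).as_rotvec(degrees=True)/6; p=D[:3,3]/.04
    print('rel',r.round(2),p.round(2)); return r,p
E
python3 - <<'E'
from h import *
import pickle
a,b=pickle.load(open('ab.pkl','rb')); W=cloud(a)
m=np.zeros(W.shape[:2],bool); m[190:320,180:330]=1
P=W[m&(W[...,2]>.117)]@G
for lo,hi in ((0,.1),(-.1,0),(-.1-.1,-.1),(-.3,-.2)):
    pass
ys=P[:,1]; print(np.histogram(ys,12))
c0=np.array([.606,-.121,.127])@G
for k in (1,0,-1):
    q=P[abs(P[:,1]-c0[1]-.1*k)<.035]
    print(k,[np.percentile(q[:,i],[2,10,50,90,98]).round(4) for i in range(3)])
w=G@c0; print(c0)
T=target(w+.11*gz); print(np.linalg.det(T[:3,:3]),T); rel(T); rel(target(w+.11*gz,flip=True))
E
```

```text
(array([152, 149,  83,   0,  52, 125, 130,  39,   0,  77, 118, 109]), array([-0.34327403, -0.32202672, -0.3007794 , -0.27953209, -0.25828477,
       -0.23703746, -0.21579015, -0.19454283, -0.17329552, -0.1520482 ,
       -0.13080089, -0.10955358, -0.08830626]))
1 [array([0.5739, 0.5788, 0.5837, 0.5861, 0.5943]), array([-0.1423, -0.1398, -0.1175, -0.0941, -0.0891]), array([-0.1463, -0.1403, -0.125 , -0.112 , -0.1108])]
0 [array([0.5752, 0.5792, 0.5838, 0.5865, 0.5959]), array([-0.2423, -0.239 , -0.2166, -0.1939, -0.1886]), array([-0.1473, -0.1416, -0.1258, -0.112 , -0.1102])]
-1 [array([0.5753, 0.5792, 0.5836, 0.5866, 0.5973]), array([-0.3422, -0.3384, -0.3164, -0.2937, -0.2882]), array([-0.1472, -0.1418, -0.1258, -0.1117, -0.1103])]
[ 0.5782969  -0.21633149 -0.12953528]
0.9999999999999999 [[-0.15988119  0.89464928  0.41718181  0.5679113 ]
 [ 0.98713627  0.14490157  0.06756871 -0.12716902]
 [ 0.          0.42261826 -0.90630779  0.2097459 ]
 [ 0.          0.          0.          1.        ]]
rel [-3.73 -2.34 10.57] [-14.52 -14.05   0.53]
rel [  2.64  -4.2  -18.9 ] [-14.52 -14.05   0.53]
```

Emit:
jog_arm(increments=[[0, 0, 2, -3.0, -2.9, -0.9, 80], [0, 0, 4, -6, -5.8, -1.3, 80]])

```text
time: 0.3
ee_pos: [0.2169, 0.4895, 0.2481]
orientation: [-3.14, -0.0, 2.553]
wrist_force: [1.0, 0.2, 1.2]
grip_width: 0.0799
```

```bash
cat >> h.py <<'E'
C={k:np.array([.5785,-.2155+.1*k,-.129]) for k in (1,0,-1)}
def above(k,d): return G@(C[k]+[0,0,d])
E
python3 - <<'E'
from h import *
print(above(0,0)); rel(target(above(0,.16)))
E
```

```text
[ 0.60582546 -0.12018595  0.12757096]
rel [-3.95 -1.7   7.72] [-15.45  -8.3   -0.17]
```

Emit:
jog_arm(increments=[[-0.8, -0.3, 1.5, -1.1, -0.6, 0, 80], [-1.2, -0.5, 2.3, -2.2, -1.2, 0, 80], [-1.6, -0.7, 3.1, -3.3, -1.8, 0, 80], [-2.0, -0.9, 3.9, -4.4, -2.4, 0, 80], [-2.4, -1.0, 4.7, -5.5, -3.0, 0, 80]])

```text
time: 0.8
ee_pos: [0.3295, 0.2772, 0.2487]
orientation: [2.873, 0.039, 2.054]
wrist_force: [0.5, -0.3, 1.0]
grip_width: 0.0802
```

Run:
```python
from h import *
rel(target(above(0,.16))); print(get_state()['joint_positions'])
```

```text
rel [-1.52 -0.72  3.02] [-1.153e+01  1.000e-02  2.900e-01]
[ 0.4063756  -0.79262711 -0.61589602  1.47628073 -0.01739793  1.48606163]
```

Emit:
jog_arm(increments=[[0, 0, 0.6, -1.2, 0, 0.0, 80], [-0.3, -0.1, 1.2, -2.4, 0, 0.0, 80], [-0.6, -0.3, 1.8, -3.6, 0, 0.1, 80], [-0.9, -0.4, 2.4, -4.8, 0, 0.1, 80], [-1.2, -0.6, 2.8, -6, 0, 0.15, 80]])

```text
time: 1.3
ee_pos: [0.4607, 0.0661, 0.2572]
orientation: [2.761, -0.002, 1.758]
wrist_force: [1.1, 1.2, -0.8]
grip_width: 0.08
```

Run:
```python
from h import *
rel(target(above(0,.16))); print(get_state()['joint_positions'])
```

```text
rel [-0.53 -0.12  0.22] [-5.21  1.11  0.47]
[-0.2492478  -0.84075228 -0.65190328  1.41227272  0.15930968  1.16294508]
```

Emit:
jog_arm(increments=[[0, 0, 0, -0.4, 0.9, 0.35, 80], [-0.2, 0, 0.1, -1.4, 1.1, 0.5, 80], [-0.4, -0.1, 0.2, -2.6, 1.1, 0.5, 80], [-0.5, -0.1, 0.2, -3.8, 1.1, 0.5, 80], [-0.5, -0.1, 0.2, -5, 1.1, 0.5, 80]])

```text
time: 1.8
ee_pos: [0.5447, -0.1208, 0.2542]
orientation: [2.709, -0.0, 1.737]
wrist_force: [0.9, 0.9, 0.9]
grip_width: 0.0803
```

Run:
```python
from h import *
rel(target(above(0,.16))); print(get_state()['joint_positions'])
import pickle
c=cap('wrist','3.png'); pickle.dump(c,open('w.pkl','wb'))
W=cloud(c); Q=W@G
m=np.isfinite(W[...,2])&(W[...,2]>.115)&(W[...,2]<.16); q=Q[m]
for k in (1,0,-1):
    p=q[(abs(q[:,1]-C[k][1])<.04)&(abs(q[:,0]-C[k][0])<.03)]
    if len(p)>50:
        print(k,len(p),[np.percentile(p[:,i],[1,5,50,95,99]).round(4) for i in range(3)])
        r=cv2.minAreaRect((p[p[:,2]>p[:,2].max()-.006][:,:2]*1000).astype(np.float32)); print(r)
```

```text
rel [-0.04 -0.03  0.05] [-0.23  0.03 -0.03]
[-0.62331188 -0.51827109 -0.46930187  1.30592039  0.30220481  0.8295322 ]
1 1771 [array([0.5707, 0.5714, 0.5777, 0.5925, 0.5948]), array([-0.1422, -0.1387, -0.1149, -0.0914, -0.0887]), array([-0.148 , -0.1473, -0.1124, -0.1108, -0.1102])]
((576.3009033203125, -115.33197784423828), (55.238040924072266, 11.287728309631348), 89.94189453125)
0 1471 [array([0.5705, 0.5712, 0.5774, 0.5924, 0.5945]), array([-0.2411, -0.2377, -0.2123, -0.1879, -0.1874]), array([-0.1478, -0.147 , -0.1123, -0.1106, -0.1101])]
((576.1566772460938, -214.61532592773438), (55.301666259765625, 11.373456001281738), 89.8351821899414)
-1 1186 [array([0.571 , 0.5716, 0.5778, 0.5924, 0.5944]), array([-0.3404, -0.3364, -0.3093, -0.2876, -0.2873]), array([-0.1474, -0.147 , -0.1124, -0.1105, -0.1101])]
((576.3648681640625, -314.63885498046875), (55.14241027832031, 10.804224967956543), 89.75593566894531)
```

View pics/3.png

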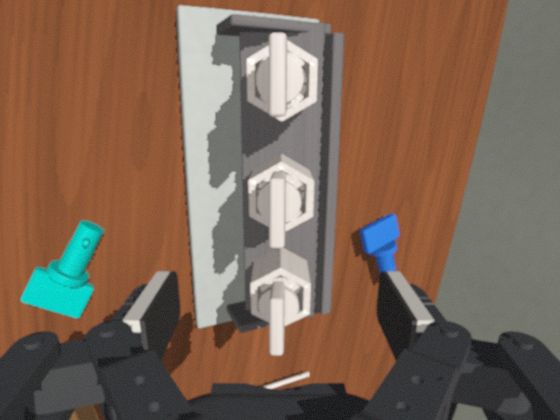

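```bash
cat >> h.py <<'E'
C={1:np.array([.5768,-.1155,-.1285]),0:np.array([.5768,-.2150,-.1285]),-1:np.array([.5768,-.3148,-.1285])}
def tcpG():
    T=tool(); g=T[:3,3]-T[:3,2]*grasp_offset
    s=get_state(); A=np.column_stack([gy,gx,-gz]).T@T[:3,:3]
    print('grasp G mm',[(np.round((g@G-C[k])*1000,1)) for k in C],'rot',R.from_matrix(A).as_rotvec(degrees=True).round(2),'tool F',(T[:3,:3].T@s['wrist_force']).round(1),'M',(T[:3,:3].T@s['moment']).round(3),'w',round(s['grip_width']*1000,1),'q6',s['joint_positions'][5].round(2),'t',s['time'])
E
python3 - <<'E'
from h import *
tcpG(); rel(target(above(0,.007)))
E
```

```text
grasp G mm [array([ -0.2, -97.3, 157.5]), array([ -0.2,   2.2, 157.5]), array([ -0.2, 102. , 157.5])] rot [ 0.32 -0.06 -0.1 ] tool F [-4.5 -3.2  0.4] M [ 0.592 -0.274 -0.006] w 79.8 q6 0.82 t 1.85
rel [-0.05  0.01  0.02] [-0.05  0.03  3.76]
```

Emit:
jog_arm(increments=[[-0.05, 0, 0, -0.05, 0.02, 1.2, 50], [-0.05, 0, 0, -0.05, 0.02, 2.4, 50], [-0.05, 0, 0, -0.05, 0.02, 3.4, 50], [-0.05, 0, 0, -0.05, 0.02, 3.76, 50], [-0.05, 0, 0, -0.05, 0.02, 3.76, 40]], force=20)

```text
time: 2.35
ee_pos: [0.6065, -0.109, 0.1144]
orientation: [2.709, -0.004, 1.738]
wrist_force: [-1.3, 0.3, -0.0]
grip_width: 0.0399
```

Run:
```python
from h import *
tcpG(); rel(target(above(0,.007)))
cap('wrist','4.png')
```

```text
grasp G mm [array([ -1.6, -89.2,   5.2]), array([-1.6, 10.3,  5.2]), array([ -1.6, 110.1,   5.2])] rot [ 0.23  0.36 -0.23] tool F [ 0.6 -1.1 -0.5] M [ 0.386 -0.045 -0.028] w 39.9 q6 0.92 t 2.35
rel [-0.04 -0.06  0.04] [-0.26  0.04 -0.05]
```

View pics/4.png

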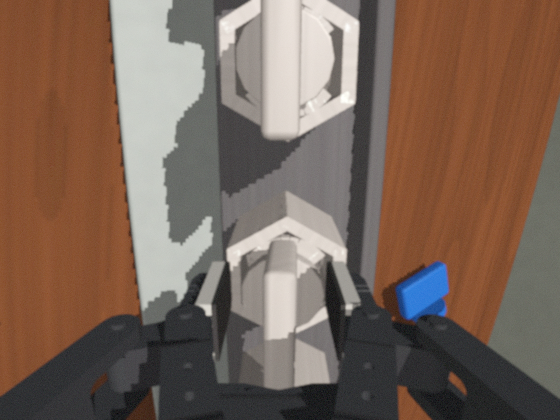

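Wing between the pads at (282,290), but the gripper sits 10 mm along the row from the wing's centre; correcting it, then closing gently.

Emit:
jog_arm(increments=[[-0.04, -0.06, 0.04, -0.26, 0.04, -0.05, 40], [-0.04, -0.06, 0.04, -0.26, 0.04, -0.05, 30], [-0.04, -0.06, 0.04, -0.26, 0.04, -0.05, 20], [-0.04, -0.06, 0.04, -0.26, 0.04, -0.05, 8], [-0.04, -0.06, 0.04, -0.26, 0.04, -0.05, 8]], force=20)

```text
time: 2.9
ee_pos: [0.6105, -0.1212, 0.1216]
orientation: [2.7, 0.005, 1.73]
wrist_force: [-4.6, -2.7, 4.3]
grip_width: 0.0115
```

Run:
```python
from h import *
tcpG(); rel(target(above(0,.007)))
```

```text
grasp G mm [array([   3.1, -101.7,   10.9]), array([ 3.1, -2.2, 10.9]), array([ 3.1, 97.6, 10.9])] rot [-0.3  -0.3  -0.05] tool F [-1.9 -2.7 -6. ] M [ 0.793 -0.524  0.026] w 11.5 q6 0.92 t 2.9
rel [0.05 0.05 0.01] [ 0.06 -0.08  0.1 ]
```

Run:
```python
from h import *
for i in range(3):
    capture('top'); tcpG()
```

```text
grasp G mm [array([   3.2, -101.7,   10.9]), array([ 3.2, -2.2, 10.9]), array([ 3.2, 97.6, 10.9])] rot [-0.3  -0.3  -0.05] tool F [-2.9 -1.4 -7.1] M [ 0.801 -0.592 -0.032] w 11.7 q6 0.92 t 2.95
grasp G mm [array([   3.2, -101.7,   10.9]), array([ 3.2, -2.2, 10.9]), array([ 3.2, 97.6, 10.9])] rot [-0.3  -0.3  -0.05] tool F [-2.3 -2.5 -6.8] M [ 0.871 -0.565 -0.002] w 11.5 q6 0.92 t 3.0
grasp G mm [array([   3.2, -101.7,   10.8]), array([ 3.2, -2.2, 10.8]), array([ 3.2, 97.6, 10.8])] rot [-0.3  -0.3  -0.05] tool F [-2.4 -3.  -7.8] M [ 0.914 -0.586 -0.008] w 11.7 q6 0.92 t 3.05
```

Emit:
jog_arm(increments=[[0, 0, 1, 0, 0, -0.02, 8], [0, 0, 2, 0, 0, -0.01, 8], [0, 0, 3, 0, 0, 0.0, 8], [0, 0, 4.2, 0, 0, 0.02, 8], [0, 0, 5.4, 0, 0, 0.04, 8]])

```text
time: 3.55
ee_pos: [0.6099, -0.121, 0.1193]
orientation: [2.764, -0.228, 1.203]
wrist_force: [-19.3, -3.7, 14.0]
grip_width: 0.0116
```

Run:
```python
from h import *
capture('top'); tcpG()
```

```text
grasp G mm [array([   1.7, -101.3,    8.9]), array([ 1.7, -1.8,  8.9]), array([ 1.7, 98. ,  8.9])] rot [-0.19 -0.21 33.16] tool F [ -5.   -6.4 -13.2] M [ 1.749 -1.379  0.156] w 11.5 q6 1.49 t 3.6
```

Emit:
jog_arm(increments=[[0, 0, 0.6, 0, 0, -0.02, 8], [0, 0, 1.2, 0, 0, -0.02, 8], [0, 0, 1.8, 0, 0, -0.01, 8], [0, 0, 2.4, 0, 0, 0, 8], [0, 0, 3.0, 0, 0, 0.01, 8]])

```text
time: 4.1
ee_pos: [0.6101, -0.1209, 0.1187]
orientation: [2.848, -0.331, 0.898]
wrist_force: [-15.7, -2.1, 11.5]
grip_width: 0.0116
```

Run:
```python
from h import *
capture('top'); tcpG()
```

```text
grasp G mm [array([   1.6, -101.3,    8.4]), array([ 1.6, -1.8,  8.4]), array([ 1.6, 98. ,  8.4])] rot [-0.22 -0.2  50.7 ] tool F [ -8.2  -4.5 -13. ] M [ 1.539 -2.324 -0.933] w 11.4 q6 1.8 t 4.15
```

Torque jumped from +0.16 to −0.93 N·m at about 50°, and the wing stopped sinking, so the middle screw seems to bind. I'm backing it out.

Emit:
jog_arm(increments=[[0, 0, -1, 0, 0, -0.0, 8], [0, 0, -2.2, 0, 0, -0.02, 8], [0, 0, -3.4, 0, 0, -0.03, 8], [0, 0, -4.7, 0, 0, -0.05, 8], [0, 0, -6, 0, 0, -0.06, 8]])

```text
time: 4.65
ee_pos: [0.61, -0.1206, 0.1209]
orientation: [2.712, -0.1, 1.507]
wrist_force: [-1.4, -1.1, 0.8]
grip_width: 0.0114
```

Emit:
jog_arm(increments=[[0, 0, -1, 0, 0, -0.01, 8], [0, 0, -2, 0, 0, -0.02, 8], [0, 0, -2.45, 0, 0, -0.03, 8], [0, 0, -2.45, 0, 0, -0.03, 8]])

```text
time: 5.05
ee_pos: [0.6094, -0.1204, 0.1216]
orientation: [2.701, 0.006, 1.736]
wrist_force: [-0.3, -1.1, -2.4]
grip_width: 0.0117
```

Run:
```python
from h import *
capture('top'); tcpG()
```

```text
grasp G mm [array([   2.2, -100.7,   11.3]), array([ 2.2, -1.2, 11.3]), array([ 2.2, 98.6, 11.3])] rot [-0.23 -0.18 -0.27] tool F [ 0.1 -1.   1.8] M [ 0.668 -0.256 -0.004] w 11.9 q6 0.91 t 5.1
```

Emit:
jog_arm(increments=[[0, 0, 0, 0, 0, 0, 8], [0, 0, 0, 0, 0, -0.1, 8], [0, 0, 0, 0, 0, -0.4, 8], [0, 0, 0, 0, 0, -0.9, 8], [0, 0, 0, 0, 0, -1.4, 8]], force=45)

```text
time: 5.6
ee_pos: [0.5854, -0.124, 0.174]
orientation: [2.701, 0.005, 1.735]
wrist_force: [-0.3, -0.8, -2.0]
grip_width: 0.011
```

Run:
```python
from h import *
capture('top'); tcpG(); print(get_state()['joint_positions'])
```

```text
grasp G mm [array([   4.4, -101.4,   72.5]), array([ 4.4, -1.9, 72.5]), array([ 4.4, 97.9, 72.5])] rot [-0.45 -0.33 -0.4 ] tool F [-1.1  1.1 -1.2] M [ 0.459 -0.102  0.005] w 11.1 q6 0.88 t 5.65
[-0.57911725 -0.41887322 -0.54073344  1.10698658  0.28947224  0.87566713]
```

Run:
```python
from h import *
T=tool(); T[:3,3]+=[-.01,0,.062]; rel(T)
T=target([.47,.28,.20]); T[:3,3]+=[0,0,0]; r,p=rel(T); print(T[:3,3])
T=target([.453,.311,.098]); rel(T);print(T[:3,3])
```

```text
rel [-0.  0. -0.] [ 0.03  0.44 -1.51]
rel [0.08 0.06 0.07] [10.46 -0.82 -0.62]
[0.4778013  0.28126353 0.18305204]
rel [0.08 0.06 0.07] [11.31 -2.17  1.55]
[0.4608013  0.31226353 0.08105204]
```

Emit:
jog_arm(increments=[[0, 0, 0, 0, 0.2, -0.7, 8], [0, 0, 0, 0.03, 0.44, -1.5, 8], [0, 0, 0, 1.1, 0.4, -1.5, 8], [0, 0, 0, 2.2, 0.2, -1.5, 8], [0, 0, 0, 3.4, 0, -1.5, 8]])

```text
time: 6.15
ee_pos: [0.5379, 0.0067, 0.2267]
orientation: [2.7, 0.006, 1.734]
wrist_force: [-0.1, 1.1, -2.0]
grip_width: 0.011
```

Emit:
jog_arm(increments=[[0, 0, 0, 1.2, -0.1, 0, 8], [0, 0, 0, 2.4, -0.2, 0, 8], [0, 0, 0, 3.6, -0.3, 0.1, 8], [0, 0, 0, 4.8, -0.4, 0.2, 8], [0, 0, 0, 6.0, -0.5, 0.3, 8]])

```text
time: 6.65
ee_pos: [0.4855, 0.2426, 0.2062]
orientation: [2.699, 0.005, 1.735]
wrist_force: [1.1, 0.4, -2.3]
grip_width: 0.0109
```

Run:
```python
from h import *
capture('top'); tcpG(); print(get_state()['joint_positions'],get_state()['ee_pos'])
rel(target([.453,.311,.098]))
```

```text
grasp G mm [array([-22.5, 284.6, 114.6]), array([-22.5, 384.1, 114.6]), array([-22.5, 483.9, 114.6])] rot [-0.27  0.2  -0.65] tool F [ 7.6 -4.2  2.9] M [ 0.868  0.685 -0.011] w 11.0 q6 1.65 t 6.7
[ 0.25813599 -0.66624122 -0.67037678  1.12709196 -0.03807916  1.64776307] [0.4825933  0.24951629 0.20474233]
rel [ 0.05 -0.03  0.11] [ 1.64 -1.56  2.68]
```

Emit:
jog_arm(increments=[[0, 0, 0, 1, -0.4, 0, 8], [0, 0, 0, 1.5, -1, 0.8, 8], [0, 0, 0, 1.5, -1.5, 1.6, 8], [0, 0, 0, 1.5, -1.56, 2.3, 8], [0, 0, 0, 1.5, -1.56, 2.5, 8]])

```text
time: 7.2
ee_pos: [0.4612, 0.2964, 0.0843]
orientation: [2.705, 0.006, 1.736]
wrist_force: [-0.1, -0.7, -2.1]
grip_width: 0.0109
```

Run:
```python
from h import *
cap('scene','5.png'); tcpG(); print(get_state()['joint_positions'],get_state()['ee_pos'])
rel(target([.453,.311,.098]))
```

```text
grasp G mm [array([-84.5, 334.2,  11.7]), array([-84.5, 433.7,  11.7]), array([-84.5, 533.5,  11.7])] rot [-0.06 -0.23 -0.35] tool F [ 0.3 -1.8  2.9] M [0.701 0.013 0.008] w 10.9 q6 1.77 t 7.25
[ 0.38790715 -0.58928655 -0.83594955  0.89745816 -0.09950637  1.77133435] [0.46209894 0.29627146 0.08523808]
rel [0.01 0.04 0.06] [ 0.4  -0.01  0.11]
```

View pics/5.png

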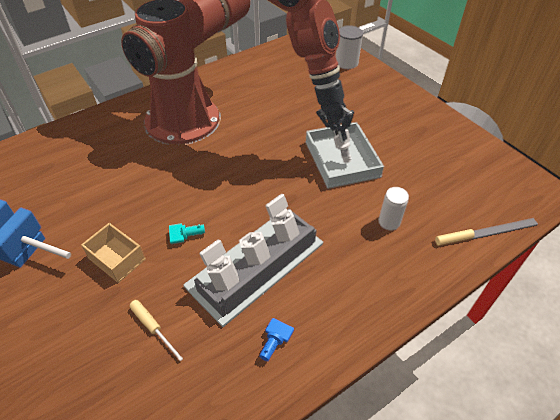

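The screw hangs over the tray's middle at (344,150), and the middle nut at (255,248) is empty. Next: release it and retreat.

Emit:
jog_arm(increments=[[0, 0, 0, 0.3, 0, 0.1, 8], [0, 0, 0, 0.3, 0, 0.1, 45], [0, 0, 0, 0.3, 0, 0.1, 45], [0, 0, 0, 0.3, 0.1, -0.8, 45], [0, 0, 0, 0.3, 0.4, -1.8, 45]], force=20)

```text
time: 7.75
ee_pos: [0.4437, 0.3054, 0.1601]
orientation: [2.703, 0.006, 1.735]
wrist_force: [1.0, 0.7, 1.5]
grip_width: 0.0444
```

Run:
```python
from h import *
for i in range(3): c=cap('top')
W=cloud(c); P=W[225:330,120:225]; m=(P[...,2]>.013)
cen=np.array([.4588,.3122]); a=np.radians(-19.1); ex=np.array([np.cos(a),np.sin(a)]); ey=np.array([-ex[1],ex[0]])
d=P[...,:2]-cen; X=d@ex; Y=d@ey; m&=(abs(X)<.092)&(abs(Y)<.072)
print(m.sum(), X[m].min(),X[m].max(),Y[m].min(),Y[m].max(),P[m][:,2].max(), np.c_[X[m],Y[m]].mean(0))
cv2.imwrite('pics/6.png',cv2.resize(c['image'][225:330,120:300,::-1],None,fx=3,fy=3))
tcpG(); print(get_state()['ee_pos']); rel(target(above(1,.16)))
```

```text
1438 -0.09197623402034623 0.0906130444781397 -0.07198400615431842 0.06527174623565207 0.49764592435640886 [-0.03710547 -0.03274589]
grasp G mm [array([-62.4, 347.1,  90.2]), array([-62.4, 446.6,  90.2]), array([-62.4, 546.4,  90.2])] rot [-0.73 -0.1  -0.29] tool F [ 0.3 -0.4  0.4] M [ 0.43  -0.011  0.036] w 44.9 q6 1.81 t 7.9
[0.44717972 0.3069993  0.16581681]
rel [0.12 0.02 0.05] [-8.69  1.53 -1.71]
```

View pics/6.png

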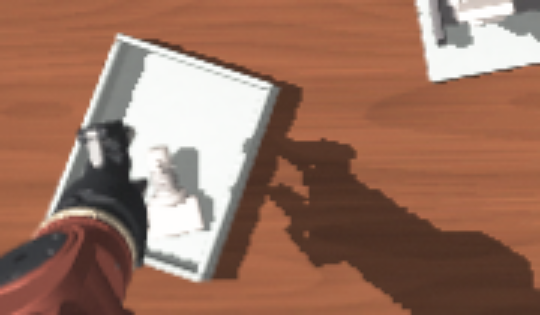

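Crop shows the screw lying in the tray at (170,190). Next I go to the left screw.

Emit:
jog_arm(increments=[[0, 0, 0, -0.8, 0.7, -0.6, 45], [0, 0, 0, -1.8, 1.2, -1.1, 45], [0, 0, 0, -2.9, 1.4, -1.3, 45], [0, 0, 0, -4, 1.5, -1.5, 45], [0, 0, 0, -5.2, 1.5, -1.5, 45]])

```text
time: 8.4
ee_pos: [0.5078, 0.1046, 0.2432]
orientation: [2.697, 0.007, 1.736]
wrist_force: [0.6, -0.2, -0.1]
grip_width: 0.0451
```

Emit:
jog_arm(increments=[[0, 0, 0, -1.2, 0, 0, 45], [0, 0, 0, -2.4, 0, 0.4, 45], [0, 0, 0, -3.4, 0, 1.2, 45], [0, 0, 0, -3.4, 0, 1.4, 45]])

```text
time: 8.8
ee_pos: [0.5529, -0.0287, 0.188]
orientation: [2.703, 0.005, 1.73]
wrist_force: [0.1, 1.1, -1.3]
grip_width: 0.0451
```

Run:
```python
from h import *
capture('top'); capture('top'); tcpG(); print(get_state()['joint_positions'])
rel(target(above(1,.009)))
```

```text
grasp G mm [array([-6.5,  2.5, 89.7]), array([ -6.5, 102. ,  89.7]), array([ -6.5, 201.8,  89.7])] rot [-0.1  -0.16 -0.18] tool F [ 0.9 -0.3 -0.5] M [ 0.431  0.013 -0.055] w 44.7 q6 1.04 t 8.9
[-0.4129798  -0.61855878 -0.66175651  1.15133742  0.22990146  1.03872449]
rel [0.02 0.03 0.03] [-0.06  0.16  2.02]
```

Emit:
jog_arm(increments=[[0, 0, 0, -0.06, 0.21, 0.8, 45], [0, 0, 0, -0.06, 0.21, 1.6, 45], [0, 0, 0, -0.06, 0.21, 2.0, 40], [0, 0, 0, -0.06, 0.21, 2.0, 40]])

```text
time: 9.3
ee_pos: [0.5938, -0.0183, 0.1207]
orientation: [2.703, 0.004, 1.737]
wrist_force: [-0.9, 0.4, -1.4]
grip_width: 0.0403
```

Run:
```python
from h import *
capture('top'); tcpG(); rel(target(above(1,.009)))
```

```text
grasp G mm [array([ 3.9,  2. , 11.6]), array([  3.9, 101.5,  11.6]), array([  3.9, 201.3,  11.6])] rot [-0.23 -0.13 -0.44] tool F [ 0.5 -0.2 -0.1] M [0.394 0.04  0.018] w 40.1 q6 1.08 t 9.35
rel [0.04 0.02 0.07] [-0.05 -0.1   0.06]
```

Emit:
jog_arm(increments=[[0, 0, 0.05, -0.05, -0.05, 0.05, 30], [0, 0, 0.05, -0.05, -0.05, 0.05, 20], [0, 0, 0.05, -0.05, -0.05, 0.05, 8], [0, 0, 0.05, -0.05, -0.05, 0.05, 8], [0, 0, 0.05, -0.05, -0.05, 0.05, 8]], force=20)

```text
time: 9.85
ee_pos: [0.5948, -0.0226, 0.1211]
orientation: [2.699, 0.005, 1.73]
wrist_force: [-3.0, -0.4, 5.7]
grip_width: 0.0115
```

Run:
```python
from h import *
capture('top'); tcpG()
```

```text
grasp G mm [array([ 3.1, -1.8, 10.3]), array([ 3.1, 97.7, 10.3]), array([  3.1, 197.5,  10.3])] rot [-0.37 -0.25 -0.06] tool F [ 0.5 -0.2 -6.4] M [ 0.38   0.098 -0.037] w 11.3 q6 1.08 t 9.9
```

Emit:
jog_arm(increments=[[0, 0, 1, 0, 0, -0.04, 8], [0, 0, 2, 0, 0, -0.03, 8], [0, 0, 3, 0, 0, -0.02, 8], [0, 0, 4.2, 0, 0, 0.0, 8], [0, 0, 5.4, 0, 0, 0.02, 8]])

```text
time: 10.4
ee_pos: [0.5942, -0.0219, 0.1192]
orientation: [2.762, -0.23, 1.205]
wrist_force: [-9.1, 1.2, 6.7]
grip_width: 0.0117
```

Run:
```python
from h import *
capture('top'); tcpG()
```

```text
grasp G mm [array([ 1.8, -1.2,  8.7]), array([ 1.8, 98.3,  8.7]), array([  1.8, 198.1,   8.7])] rot [-0.28 -0.1  33.11] tool F [-1.9 -2.4 -5.9] M [ 0.879 -0.604 -0.074] w 11.9 q6 1.66 t 10.45
```

Emit:
jog_arm(increments=[[0, 0, 0.6, 0, 0, 0.0, 8], [0, 0, 1.2, 0, 0, 0.01, 8], [0, 0, 1.8, 0, 0, 0.02, 8], [0, 0, 2.4, 0, 0, 0.025, 8], [0, 0, 3.0, 0, 0, 0.03, 8]])

```text
time: 10.95
ee_pos: [0.5944, -0.0218, 0.118]
orientation: [2.849, -0.333, 0.899]
wrist_force: [-8.3, 2.1, 6.8]
grip_width: 0.0115
```

Run:
```python
from h import *
capture('top'); tcpG()
```

```text
grasp G mm [array([ 1.6, -1. ,  7.6]), array([ 1.6, 98.5,  7.6]), array([  1.6, 198.3,   7.6])] rot [-2.600e-01 -5.000e-02  5.073e+01] tool F [-1.8 -4.2 -7.2] M [ 1.264 -0.786  0.002] w 11.4 q6 1.97 t 11.0
```

The left screw is free: Mz is 0.00 at 51°, where the middle one read −0.93. Next I take it home.

Emit:
jog_arm(increments=[[0, 0, 1.2, 0, 0, 0.01, 8], [0, 0, 2.4, 0, 0, 0.02, 8], [0, 0, 3.6, 0, 0, 0.035, 8], [0, 0, 4.8, 0, 0, 0.05, 8], [0, 0, 6.0, 0, 0, 0.06, 8]])

```text
time: 11.5
ee_pos: [0.5951, -0.0211, 0.1157]
orientation: [3.113, -0.439, 0.225]
wrist_force: [-10.7, 3.7, 8.7]
grip_width: 0.0111
```

Run:
```python
from h import *
capture('top'); tcpG()
```

```text
grasp G mm [array([ 1.4, -0.4,  5.1]), array([ 1.4, 99.1,  5.1]), array([  1.4, 198.9,   5.1])] rot [-2.000e-01  8.000e-02  8.711e+01] tool F [-4.1 -5.1 -9.6] M [ 1.296 -1.671  0.042] w 11.4 q6 2.61 t 11.55
```

Emit:
jog_arm(increments=[[0, 0, 0.6, 0, 0, 0.01, 8], [0, 0, 0.6, 0, 0, 0.01, 25], [0, 0, 0.6, 0, 0, 0.0, 35], [0, 0, 0.6, 0, 0, -0.9, 35], [0, 0, 0.6, 0, 0, -2.0, 35]])

```text
time: 12.05
ee_pos: [0.5607, -0.0267, 0.1865]
orientation: [3.14, -0.437, 0.162]
wrist_force: [0.4, -0.7, 0.3]
grip_width: 0.0349
```

Run:
```python
from h import *
capture('top');capture('top'); tcpG(); rel(target(above(-1,.09)))
```

```text
grasp G mm [array([ 5.4, -2.5, 90.4]), array([ 5.4, 97. , 90.4]), array([  5.4, 196.8,  90.4])] rot [-0.89  0.18 89.81] tool F [ 0.5 -0.5  0.4] M [-0.032 -0.365  0.037] w 35.3 q6 2.61 t 12.15
rel [  0.15  -0.03 -14.97] [-0.16  4.92  0.05]
```

Emit:
jog_arm(increments=[[0, 0, -1.4, 0, 0.8, 0, 35], [0, 0, -2.8, 0, 1.8, 0, 35], [0, 0, -4.2, 0, 2.8, 0, 40], [0, 0, -5.6, 0, 3.8, 0, 40], [0, 0, -7.0, -0.1, 4.9, 0, 40]])

```text
time: 12.65
ee_pos: [0.5903, -0.2229, 0.1872]
orientation: [2.83, -0.318, 0.952]
wrist_force: [0.4, -0.5, -0.3]
grip_width: 0.04
```

Emit:
jog_arm(increments=[[0, 0, -1.4, 0, 0, 0, 45], [0, 0, -2.8, 0, 0, 0, 45], [0, 0, -4.2, 0, 0, 0, 45], [0, 0, -5.6, 0, 0, 0, 45], [0, 0, -7.0, 0, 0, 0, 45]])

```text
time: 13.15
ee_pos: [0.5899, -0.2215, 0.1868]
orientation: [2.702, -0.038, 1.642]
wrist_force: [0.3, 0.4, -1.0]
grip_width: 0.0452
```

Emit:
jog_arm(increments=[[0, 0, -0.97, 0, 0, 0, 45], [0, 0, -0.97, 0, 0, 0, 45], [0, 0, -0.97, 0, 0, 0, 45]])

```text
time: 13.45
ee_pos: [0.5899, -0.2213, 0.1869]
orientation: [2.701, 0.001, 1.725]
wrist_force: [0.4, 0.6, -0.3]
grip_width: 0.0449
```

Run:
```python
from h import *
capture('top'); tcpG(); rel(target(above(-1,.010)+.002*gx))
```

```text
grasp G mm [array([  -2.2, -197.2,   85.5]), array([ -2.2, -97.7,  85.5]), array([-2.2,  2.1, 85.5])] rot [-0.27 -0.2   0.28] tool F [ 0.8 -0.4  0.7] M [ 0.422 -0.03  -0.043] w 45.0 q6 0.73 t 13.5
rel [ 0.04  0.03 -0.05] [-0.04  0.09  1.89]
```

Emit:
jog_arm(increments=[[0, 0, -0.04, -0.08, 0.07, 0.8, 45], [0, 0, -0.04, -0.08, 0.07, 1.6, 40], [0, 0, -0.04, -0.08, 0.07, 1.9, 40], [0, 0, -0.04, -0.08, 0.07, 1.9, 40]])

```text
time: 13.9
ee_pos: [0.6241, -0.218, 0.1173]
orientation: [2.703, 0.001, 1.731]
wrist_force: [0.1, 0.4, 0.9]
grip_width: 0.0403
```

Run:
```python
from h import *
capture('top'); tcpG(); rel(target(above(-1,.010)+.002*gx))
```

```text
grasp G mm [array([   0.7, -200.2,    9.5]), array([   0.7, -100.7,    9.5]), array([ 0.7, -0.9,  9.5])] rot [-0.22 -0.14 -0.06] tool F [-0.4 -0.1 -0.4] M [0.374 0.024 0.   ] w 39.9 q6 0.77 t 13.95
rel [0.04 0.02 0.01] [ 0.02  0.03 -0.01]
```

Emit:
jog_arm(increments=[[0, 0, 0, 0, 0.02, -0.02, 30], [0, 0, 0, 0, 0.02, -0.02, 20], [0, 0, 0, 0, 0.02, -0.02, 8], [0, 0, 0, 0, 0.02, -0.02, 8], [0, 0, 0, 0, 0.02, -0.02, 8]], force=20)

```text
time: 14.45
ee_pos: [0.6257, -0.2198, 0.1222]
orientation: [2.699, 0.006, 1.731]
wrist_force: [-4.7, 0.1, 7.0]
grip_width: 0.0115
```

Run:
```python
from h import *
capture('top'); tcpG()
```

```text
grasp G mm [array([   2.7, -201.4,   11.7]), array([   2.7, -101.9,   11.7]), array([ 2.7, -2.1, 11.7])] rot [-0.34 -0.3  -0.12] tool F [ 0.8 -0.6 -7.5] M [ 0.683 -0.01  -0.013] w 12.0 q6 0.77 t 14.5
```

Emit:
jog_arm(increments=[[0, 0, 1, 0, 0, -0.04, 8], [0, 0, 2, 0, 0, -0.03, 8], [0, 0, 3, 0, 0, -0.02, 8], [0, 0, 4.2, 0, 0, 0.0, 8], [0, 0, 5.4, 0, 0, 0.02, 8]])

```text
time: 15.0
ee_pos: [0.6254, -0.219, 0.1205]
orientation: [2.762, -0.229, 1.206]
wrist_force: [-7.0, 1.1, 5.7]
grip_width: 0.0116
```

Run:
```python
from h import *
capture('top'); tcpG()
```

```text
grasp G mm [array([   1.8, -200.7,   10.1]), array([   1.8, -101.2,   10.1]), array([ 1.8, -1.4, 10.1])] rot [-0.31 -0.14 33.06] tool F [-1.  -2.3 -5.2] M [ 0.798 -0.698  0.024] w 11.6 q6 1.35 t 15.05
```

Emit:
jog_arm(increments=[[0, 0, 0.6, 0, 0, 0.0, 8], [0, 0, 1.2, 0, 0, 0.01, 8], [0, 0, 1.8, 0, 0, 0.02, 8], [0, 0, 2.4, 0, 0, 0.025, 8], [0, 0, 3.0, 0, 0, 0.03, 8]])

```text
time: 15.55
ee_pos: [0.6258, -0.2189, 0.1194]
orientation: [2.847, -0.333, 0.9]
wrist_force: [-6.7, 0.3, 6.2]
grip_width: 0.0113
```

Run:
```python
from h import *
capture('top'); tcpG()
```

```text
grasp G mm [array([   1.7, -200.6,    9. ]), array([   1.7, -101.1,    9. ]), array([ 1.7, -1.3,  9. ])] rot [-0.31 -0.09 50.69] tool F [-2.3 -2.9 -5.9] M [ 1.049 -0.844  0.021] w 11.6 q6 1.66 t 15.6
```

Free as well (Mz 0.02 at 51°). Next I take it home, release and clear.

Emit:
jog_arm(increments=[[0, 0, 1.2, 0, 0, 0.01, 8], [0, 0, 2.4, 0, 0, 0.02, 8], [0, 0, 3.6, 0, 0, 0.035, 8], [0, 0, 4.8, 0, 0, 0.05, 8], [0, 0, 6.0, 0, 0, 0.06, 8]])

```text
time: 16.1
ee_pos: [0.6266, -0.2183, 0.1171]
orientation: [3.111, -0.439, 0.226]
wrist_force: [-10.1, 3.4, 8.3]
grip_width: 0.0119
```

Run:
```python
from h import *
capture('top'); tcpG()
```

```text
grasp G mm [array([   1.4, -200.1,    6.5]), array([   1.4, -100.6,    6.5]), array([ 1.4, -0.8,  6.5])] rot [-2.800e-01  4.000e-02  8.708e+01] tool F [-5.3 -3.6 -8.9] M [ 0.945 -1.695  0.023] w 11.6 q6 2.3 t 16.15
```

Emit:
jog_arm(increments=[[0, 0, 0.6, 0, 0, 0.01, 8], [0, 0, 0.6, 0, 0, 0.01, 25], [0, 0, 0.6, 0, 0, 0.0, 35], [0, 0, 0.6, 0, 0, -0.9, 35], [0, 0, 0.6, 0, 0, -2.0, 35]])

```text
time: 16.65
ee_pos: [0.5922, -0.2228, 0.1875]
orientation: [3.14, -0.439, 0.163]
wrist_force: [0.9, -1.1, 0.9]
grip_width: 0.035
```

Emit:
jog_arm(increments=[[0, 0, 0, 0, -0.8, -0.8, 35], [0, 0, 0, 0, -1.8, -1.6, 35], [0, 0, 0, 0, -2.5, -2.2, 35], [0, 0, 0, 0, -2.5, -2.2, 35], [0, 0, 0, 0, -2.5, -2.2, 35]])

```text
time: 17.15
ee_pos: [0.5407, -0.1309, 0.2691]
orientation: [3.135, -0.443, 0.165]
wrist_force: [-1.2, 0.1, 1.0]
grip_width: 0.035
```

Run:
```python
from h import *
tcpG()
c=cap('wrist','7.png'); Q=cloud(c)@G; m=np.isfinite(Q[...,2]); q=Q[m]
for k in (1,0,-1):
    p=q[(abs(q[:,1]-C[k][1])<.045)&(abs(q[:,0]-C[k][0])<.045)&(q[:,2]>-.19)&(q[:,2]<-.09)]
    if len(p)<50: continue
    top=p[:,2]; t=p[top>np.percentile(top,99.5)-.005]
    print(k,len(p),'top z',np.median(t[:,2]).round(4),'nut face?',np.histogram(top,bins=np.arange(-.19,-.1,.006))[0],cv2.minAreaRect((t[:,:2]*1000).astype(np.float32)))
cap('scene','8.png')
```

```text
grasp G mm [array([   1.6, -100.1,  174.4]), array([  1.6,  -0.6, 174.4]), array([  1.6,  99.2, 174.4])] rot [-5.100e-01  6.000e-02  8.976e+01] tool F [-0.6 -0.3 -1.4] M [-0.008 -0.375  0.056] w 35.0 q6 2.38 t 17.15
1 3884 top z -0.1183 nut face? [ 101  118  109  130 1305  283  286  136  137  136  159  646  338    0] ((577.8126831054688, -115.60671997070312), (12.2457275390625, 55.90381622314453), 87.88671875)
0 2578 top z -0.162 nut face? [  88  109  136  166 2070    9    0    0    0    0    0    0    0    0] ((579.6984252929688, -215.59629821777344), (63.66359329223633, 57.28981018066406), 89.55947875976562)
-1 3817 top z -0.118 nut face? [  99   85  115  146 1208  233  341  139  146  158  153  524  470    0] ((578.2056884765625, -315.01800537109375), (12.403277397155762, 56.08821105957031), 87.80216979980469)
```

View pics/7.png

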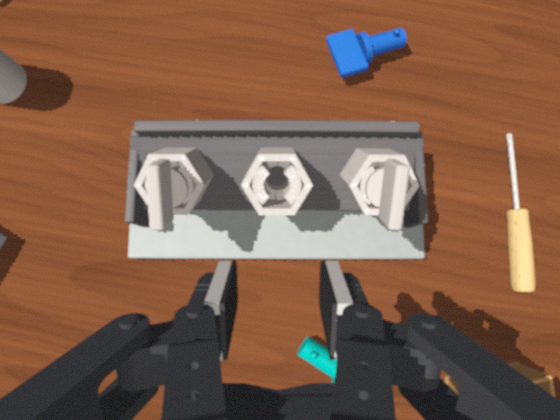

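View pics/8.png

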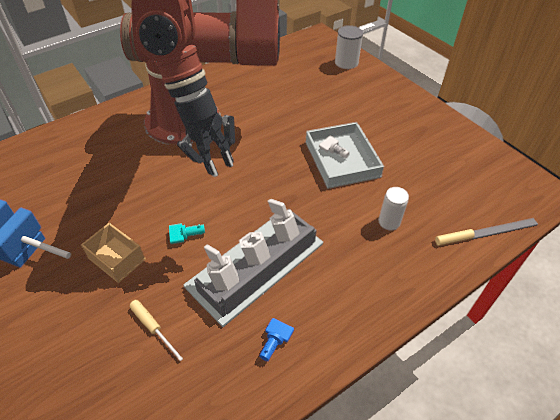

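```bash
python3 -c "
from h import *
print(finish_job())"
```

```text
the job is handed in; nothing more can be done
None
```

The middle screw was the binding one and is now in the scrap tray; the left and right screws are fully home. I handed the job in at about 17 s of robot time, and no verdict came back.

- **Middle screw:** it came up hard at −0.93 N·m by about 50°, with a 20 N grip. I backed it out to its starting angle, lifted it straight out and dropped it in the tray. The last picture shows it lying inside.
- **Left and right screws:** both turned freely (0.04 N·m or less at 51° and 87°) and I turned each to about 90°. The last wrist view puts both wing tops 44 mm above the middle nut's face, which is the home height (26 + 18 mm). Both wings are square to the row within about 2–3°.
- **Bystanders and gripper:** the bystanders look unmoved in the last picture. The gripper is open and clear of everything.

No final check failed or disagreed. During the work the measured gripper position was 2–4 mm off the commanded one (once 10 mm, corrected before gripping). Early in the approach, joint 2 briefly read −0.841 against its −0.84 limit.

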